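# Reset a tripped breaker through the guard window

## Task

The breaker with the orange lever in the training case has tripped, so its lever stands half-way. Reset it with your fingertips through its window in the guard, without touching the guard or its yellow window frames and without forcing the lever: push the lever fully to OFF (toward the robot's side of the case), then fully to ON (the far side), and take the hand back out. Leave the other breaker's black lever on ON, and do not move the multimeter, the screwdriver or the plug adapter.

Things in the scene. Friction and masses are not known exactly. Their poses are not given: they have to be found in the camera images.
- guard: Flat white guard panel 386 (y) x 286 mm (x), fixed level in the mouth of a grey case 400 x 300 mm, 147 mm high, lying on the table. Origin: centre of its top surface, 145 mm above the table; x points away from the robot, y left, z up. Two window openings, 128 mm (x) by 80 mm (y), centred at x +30, y +55 and -55 mm. Buttons, sockets and lamps on it stand up to 11 mm high.
- guard_left_window (a point): Centre of the left window opening (128 x 80 mm), level with the top of its yellow frame, 149 mm above the table. The frame is 8 mm wide and 11 mm deep, from 4 mm above the panel to 7 mm below the panel's top. Axes as the guard's.
- guard_right_window (a point): The same for the right window.
- tripped_breaker: Grey moulded-case breaker with the ORANGE lever and an orange label, 155 (x) x 90 (y) x 60 mm, fixed in the case under the left or the right window. Origin: centre of its underside, 40 mm above the table, straight below its window's centre; axes as the guard's. +x is toward ON (away from the robot), -x toward OFF.
- tripped_face (a point): Point on the tripped breaker's flat front face at the middle of the lever's slot, straight below the centre of its window: 100 mm above the table, 49 mm below the top of the yellow frame. Inside the window only the lever stands above the face.
- tripped_lever_tip (a point): Middle of the end of the orange lever: a flat toggle 22 mm wide (y) and 10 mm thick (x), tip 26 mm above the face when upright, about 23 mm below the yellow frame's top. It swings about a y axis 34 mm below the face under the slot, so the tip moves on a radius of 60 mm.
- tripped_lever (a joint): Angle of the orange lever in rad: 0 upright (half-way), -0.28 at the OFF stop (leaning to -x), +0.28 at the ON stop (leaning to +x); it starts within 0.07 of 0. Stiff: it takes about 6 N at the tip, 9 N near the face, to move and stays where it is left; hard stops at both ends.
- healthy_lever (a joint): Angle of the black lever of the other breaker (same kind, blue label, under the other window): stands at ON, about +0.28, and is to be left there.
- multimeter_center (a point): Centre, 20 mm above the table, of a loose orange and black multimeter 185 x 85 x 39 mm lying on the table to the left of the case.
- screwdriver_grip (a point): Middle of the red handle of a loose screwdriver, 200 mm long, lying on the table to the right of the case.
- adapter_center (a point): Centre, half-way up, of a loose black plug adapter, 28 mm in diameter and 36 mm high, standing upright on the guard panel near its left near corner.

How it is judged:
On the way, in this order (a step that is already met when the one before it is completed fails the run):
1. the orange lever has been pushed fully to OFF (value of joint tripped_lever below -0.24 rad), for 0.1 s.
2. then the orange lever has been pushed fully to ON (value of joint tripped_lever above 0.24 rad), for 0.1 s.
At the end, for the whole second after the job is handed in: The orange lever stands at ON (within 0.04 rad, about 2.5 mm at its tip, of the stop), the black lever is still at ON, and the multimeter, screwdriver and adapter lie within 10 mm of where they were (value of joint tripped_lever above 0.24 rad and value of joint healthy_lever above 0.22 rad and distance of each of multimeter_center, screwdriver_grip, adapter_center from where it was at the start of the episode below 0.01 m); the robot touches nothing.
It fails at once if the guard or a yellow window frame is touched (contact force between any of the fingers, the arm and guard above 0.5 N).
It fails at once if the orange lever is forced (pushed with more than 40 N) (contact force between the fingers and tripped_lever above 40 N).
It fails at once if the black lever is moved off ON (value of joint healthy_lever below 0.22 rad).
It fails at once if the multimeter, screwdriver or adapter is moved more than 10 mm or lifted (not (distance of each of multimeter_center, screwdriver_grip, adapter_center from where it was at the start of the episode below 0.01 m)).
It also fails if it takes over 45 s, if anything falls off the work surface, if the arm or the gripper's body presses on something with over 40 N, if the wrist force passes 120 N, or if a joint passes its speed limit or range.

## Robot

A 6-joint arm with a two-finger parallel gripper is mounted at the origin on the work surface. World frame = base frame: x ahead of the robot, y to its left, z up, the work surface at z = 0. Lengths are in m, angles in rad, forces in N, time in s.
With the tool pointing down it reaches from about 0.375 to 0.975 m from the base axis. Payload 3.8 kg.
Tool frame: the origin (TCP) lies between the finger pads; the fingertips stand 22 mm ahead of it and the grasp point (between the pads) lies 3 mm ahead of it; z points along the fingers, y is the direction in which the jaws open and shut (so a half turn about z gives the same grasp; the last joint's range is limited). The gripper opens to 85 mm and grips with 20 to 120 N. Pads are 22 mm wide; open, the fingers measure 114 mm over their backs; the gripper's body (76 mm by 85 mm) begins 54 mm behind the grasp point. The pads swing forward as they close: fully open they stand 13 mm farther back than shut.
Start: joints at [1.298, 0.264, 1.604, -0, 1.274, -0.037], TCP at [0.158, 0.656, 0.253] pointing down, gripper open.
Joint ranges: [-2.63, 2.63], [-0.94, 2.18], [0.31, 2.57], [-1.31, 4.45], [0, 2.66], [-2.55, 2.55]. Speed limits (rad/s): [2.57, 2.57, 3.14, 3.14, 3.14, 3.14].

## Interface

Orientations are given as a rotation vector (axis times angle).
In Python, from workcell import * gives the robot as it stands.
- The arm moves only by the tool step_arm, never from a script. Its argument "motion" is a list that holds one entry, the list of rows, each a list of 7 numbers: the finger opening in m, from 0 to 0.0854, then the shift along the world's x, y, z in m, then the turn, a rotation vector about the world's x, y, z in degrees. A call has exactly 8 rows; each row is the pose to reach, as a shift and turn from the pose measured when the call began; what a row does not reach only later rows make up. A row lasts 1/8 s, in which the tool goes at most 62.5 mm and 10.7 degrees, less where a joint would pass 70% of its speed; a pose out of reach is approached as far as the arm can. A call with a gripper value outside its range is refused whole. The fingers move at their own pace and stop on an object; "newtons" is the grip in N (left out, the last holds). Time passes only in rows, so rows that repeat a pose let the fingers close, or fill a call up. It gives the time, the measured TCP pose, the force and the opening at its end, in the units of the state.
- read_state(): the state, without advancing time (a new reading comes with each control period).
- read_camera(name): name is "scene" or "top"; returns (picture, depth): 480x640x3 uint8, blue, green, red; 480x640 float32, m along the optical axis (not along the pixel's ray), 0 where there is no reading.
- get_calibration(name): a dict with "K" (3x3 intrinsics, pixels), "dist_coeffs" ([k1, k2, p1, p2, k3] as OpenCV has them; the pictures are not rectified), "world_from_camera" (4x4, takes a point from camera to world coordinates). Camera axes: x right, y down, z forward; pixel columns grow to the right and rows downward; lengths in m; the calibration is good to about 2 mm. A picture is of the moment at which its call begins. get_calibration takes no time and is no camera call.
- finish_job(): hands the job in, once; it reports no verdict.
Trained networks look in the newest picture that a camera, given by its name, has taken for a name from the list of things; names that differ only in an ending like _2 or _b are one class to them, and where a whole thing is asked for, a point or a joint stands for the part that bears it (a point fixed in the world has none). Each returns a list of dicts, best first, with "score" (0 to 1); they miss things now and then, are a little off and sometimes report something else, mostly with a low value. They report only what shows in the picture. A call takes as long as a camera call.
- spot_in(camera, thing): "xyz" ([x, y, z] in m, in the coordinates of the camera as it stood for that picture, good to about 4 mm: the middle of the surface that is visible of it).
- regions_of(camera, thing): "region" (480x640 bool, what is visible of it).
The state is a dict: "time": time; "q": joint angles; "joint_vel": joint speeds; "joint_torque": joint torques, N m; "tool_pos": TCP position; "tcp_rot": TCP orientation; "wrist_force": force on the tool from outside, world axes, zero at the start; "torque": the same for the moment, N m; "width": opening from 0.0 (shut) to 1.0 (fully open).
Only numpy, scipy, OpenCV 4.12 (cv2) and the standard library are available. Lean on these libraries where they do the work, as an engineer would, in place of code of your own. Each camera call takes 0.05 s, during which the arm holds its last target. There are 200 camera calls.

## Working session

There is one attempt and no reset: what is moved stays moved. The work goes in short steps, Python scripts to look and compute and a tool call to move; the robot and the scene stay as the last step left them, time stands still between calls to the robot, and variables do not carry over. Pictures are saved under pics/ and viewed, on a budget of 10 in all, crops included, one or two more only if the job needs it, and the job is handed in when it is done.

Besides the shell and the picture viewer there is one more tool, called after "Call:" by a JSON object that holds its "name" and its "arguments", one argument or row to a line. step_arm: Moves the arm, as the interface text tells. Its arguments: {"type":"object","properties":{"motion":{"type":"array"},"newtons":{"type":"number"}},"required":["motion"]}

```bash
mkdir -p pics; cat > h.py <<'E'
from workcell import *
import numpy as np, cv2
def w(cam,p):
    T=np.array(get_calibration(cam)["world_from_camera"]); return T[:3,:3]@np.array(p)+T[:3,3]
def cloud(cam,d):
    c=get_calibration(cam);K=np.array(c["K"]);u,v=np.meshgrid(np.arange(640.),np.arange(480.))
    n=cv2.undistortPoints(np.stack([u.ravel(),v.ravel()],1)[:,None],K,np.array(c["dist_coeffs"],float))[:,0]
    P=np.c_[n,np.ones(len(n))]*d.ravel()[:,None]
    T=np.array(c["world_from_camera"]);return (P@T[:3,:3].T+T[:3,3]).reshape(480,640,3)
E
python3 - <<'E'
from h import *
for c in("top","scene"):
    im,d=read_camera(c);cv2.imwrite(f"pics/{c}0.png",im);np.save(c+"0.npy",cloud(c,d))
    for t in("guard","guard_left_window","guard_right_window","tripped_breaker","tripped_face","tripped_lever_tip","adapter_center","multimeter_center"):
        try:print(c,t,[(np.round(w(c,r["xyz"]),3),round(r["score"],2)) for r in spot_in(c,t)[:2]])
        except Exception as e:print(c,t,e)
print(read_state())
E
```

```text
top guard [(array([0.513, 0.041, 0.142]), 0.8)]
top guard_left_window [(array([0.513, 0.039, 0.149]), 0.59)]
top guard_right_window [(array([0.515, 0.035, 0.149]), 0.76), (array([0.524, 0.328, 0.038]), 0.27)]
top tripped_breaker [(array([ 0.586, -0.01 ,  0.1  ]), 0.65)]
top tripped_face [(array([ 0.588, -0.008,  0.094]), 0.63)]
top tripped_lever_tip []
top adapter_center [(array([0.408, 0.164, 0.176]), 0.59)]
top multimeter_center [(array([0.518, 0.329, 0.039]), 0.62)]
scene guard [(array([0.557, 0.054, 0.143]), 0.92)]
scene guard_left_window []
scene guard_right_window []
scene tripped_breaker [(array([ 0.563, -0.015,  0.103]), 0.8)]
scene tripped_face [(array([ 0.566, -0.015,  0.101]), 0.68)]
scene tripped_lever_tip [(array([ 0.584, -0.008,  0.115]), 0.5)]
scene adapter_center [(array([0.425, 0.176, 0.165]), 0.77), (array([ 0.565, -0.016,  0.099]), 0.26)]
scene multimeter_center [(array([0.563, 0.34 , 0.039]), 0.89), (array([0.561, 0.054, 0.148]), 0.44)]
{'time': 0.9, 'q': array([ 1.29811879e+00,  2.63841246e-01,  1.60398849e+00,  1.81009244e-05,
        1.27370710e+00, -3.68782602e-02]), 'joint_vel': array([ 0.00086521,  0.00100696,  0.00047718,  0.00053322, -0.00039156,
        0.00020716]), 'joint_torque': array([-3.71178230e-04, -5.15042782e+01, -3.67735898e+01, -1.21759780e-05,
        4.93561329e-04,  2.15331966e-06]), 'tool_pos': array([0.15767528, 0.65632417, 0.25332558]), 'tcp_rot': array([-3.69542410e-01, -3.11977394e+00, -9.08172643e-05]), 'wrist_force': array([-0.32466582, -0.19292526, -0.53758608]), 'torque': array([0.01333709, 0.01183281, 0.02986809]), 'width': 0.9966573906586008}
```

View pics/top0.png

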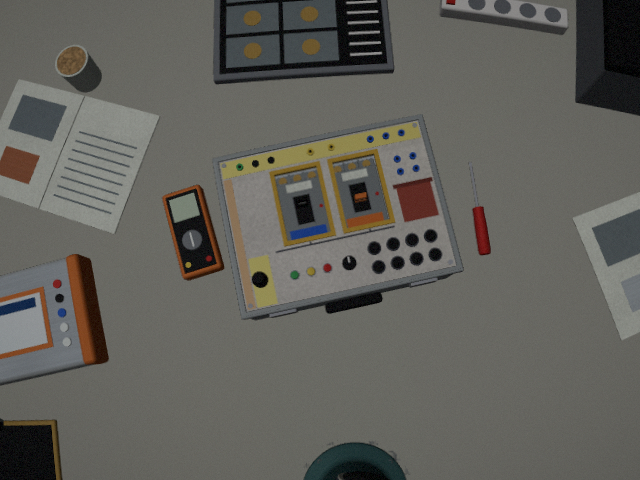

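View pics/scene0.png

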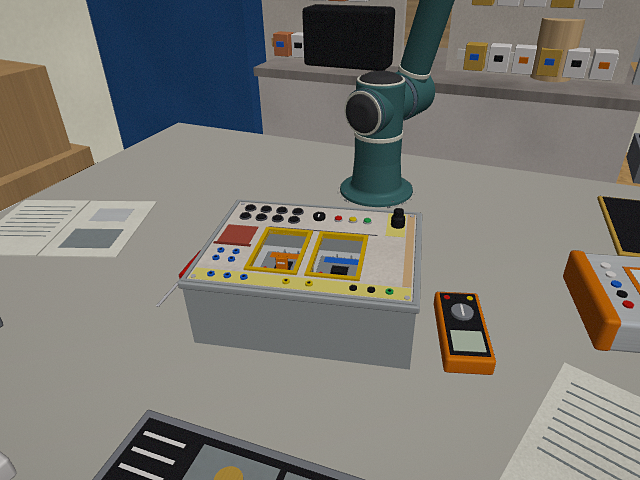

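```bash
cat > fit.py <<'E'
from h import *
im=cv2.imread("pics/top0.png");c=get_calibration("top");K=np.array(c["K"]);D=np.array(c["dist_coeffs"],float);T=np.array(c["world_from_camera"])
print("cam",T[:3,3].round(3))
def plane(px,z):
    n=cv2.undistortPoints(np.array(px,float).reshape(-1,1,2),K,D)[:,0];r=np.c_[n,np.ones(len(n))]@T[:3,:3].T
    return T[:3,3]+r*((z-T[2,3])/r[:,2])[:,None]
hsv=cv2.cvtColor(im,cv2.COLOR_BGR2HSV);P=np.load("top0.npy")
m=((hsv[...,0]>18)&(hsv[...,0]<32)&(hsv[...,1]>150)&(hsv[...,2]>60)).astype(np.uint8);m[:,:255]=0;m[:,410:]=0;m[:140]=0;m[260:]=0
n,l,s,_=cv2.connectedComponentsWithStats(m)
for i in range(1,n):
    if s[i,4]<100: continue
    v,u=np.nonzero(l==i);q=plane(np.c_[u,v],.149);r=cv2.minAreaRect((q[:,:2]*1000).astype(np.float32));print(s[i],r,"depth z",np.median(P[v,u,2]).round(4))
o=((hsv[...,0]>4)&(hsv[...,0]<18)&(hsv[...,1]>150)).astype(np.uint8);o[:,:345]=0;o[:,385:]=0;o[:180]=0;o[210:]=0
v,u=np.nonzero(o);print("lever px",u.mean(),v.mean(),plane([[u.mean(),v.mean()]],.126),P[v,u].mean(0))
# case outline
z=P[...,2];mm=((z>.13)&(z<.162)).astype(np.uint8);mm[:,:200]=0;mm[:,480:]=0;mm[:105]=0;mm[330:]=0
v,u=np.nonzero(cv2.morphologyEx(mm,cv2.MORPH_OPEN,np.ones((5,5))));print("case",cv2.minAreaRect((P[v,u,:2]*1000).astype(np.float32)))
cv2.imwrite("pics/crop.png",cv2.resize(im[140:260,250:410],None,fx=5,fy=5,interpolation=cv2.INTER_CUBIC))
E
python3 fit.py
```

```text
cam [0.297 0.029 1.151]
[328 149  67  84 902] ((579.3040771484375, -8.069114685058594), (142.64990234375, 94.07666015625), 12.374431610107422) depth z 0.1477
[270 162  65  84 856] ((555.3385009765625, 99.14808654785156), (142.3253631591797, 93.5914306640625), 12.571737289428711) depth z 0.1477
lever px 360.2212389380531 196.8495575221239 [[ 0.57255295 -0.0084254   0.126     ]] [ 0.57522668 -0.0088072   0.11592551]
case ((536.1761474609375, 38.72172546386719), (317.2451171875, 411.246337890625), 12.506023406982422)
```

View pics/crop.png

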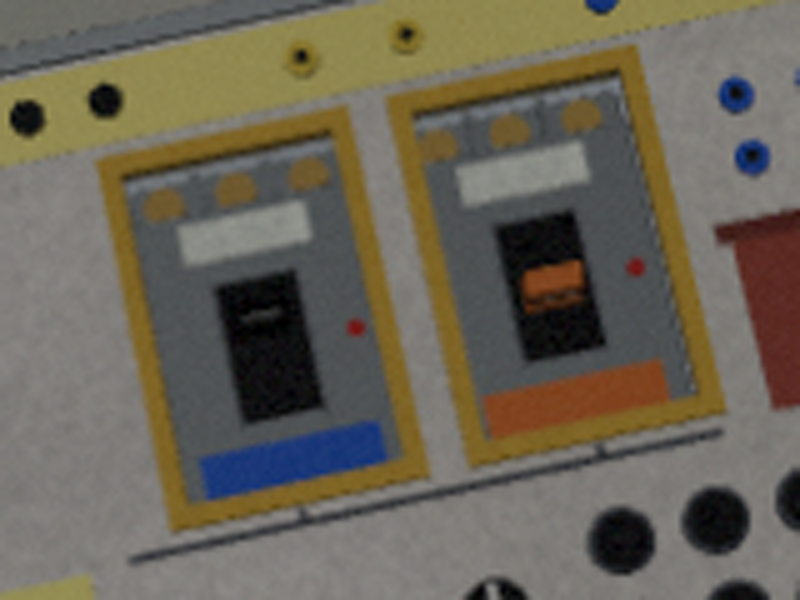

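Call:
{"name": "step_arm", "arguments": {
  "motion": [
    [[0, 0.01, -0.02, 0.02, 0, 0, 1], [0, 0.04, -0.06, 0.04, 0, 0, 2], [0, 0.07, -0.105, 0.05, 0, 0, 4], [0, 0.1, -0.15, 0.05, 0, 0, 6], [0, 0.135, -0.195, 0.05, 0, 0, 8], [0, 0.17, -0.24, 0.05, 0, 0, 10], [0, 0.2, -0.285, 0.05, 0, 0, 12], [0, 0.228, -0.328, 0.05, 0, 0, 13]]
  ]
}}

```text
time: 1.9
tool_pos: [0.3866, 0.3267, 0.3036]
tcp_rot: [0.013, 3.141, 0.001]
wrist_force: [-0.4, 0.8, -0.2]
width: -0.002
```

Call:
{"name": "step_arm", "arguments": {
  "motion": [
    [[0, 0.03, -0.043, 0, 0, 0, 2], [0, 0.06, -0.086, 0, 0, 0, 4], [0, 0.09, -0.13, 0, 0, 0, 6], [0, 0.12, -0.172, 0, 0, 0, 8], [0, 0.15, -0.215, 0, 0, 0, 10], [0, 0.18, -0.258, 0, 0, 0, 12], [0, 0.2, -0.29, 0, 0, 0, 13], [0, 0.22, -0.318, 0, 0, 0, 13]]
  ]
}}

```text
time: 2.9
tool_pos: [0.6072, 0.0071, 0.3037]
tcp_rot: [-0.341, 3.122, 0.001]
wrist_force: [-0.1, 1.1, -0.3]
width: 0.003
```

```bash
cat > st.py <<'E'
from h import *
from scipy.spatial.transform import Rotation as R
s=read_state();p=s["tool_pos"];Rm=R.from_rotvec(s["tcp_rot"]).as_matrix()
W=np.array([.5793,-.0081]);y=np.radians(12.5);A=np.array([[np.cos(y),np.sin(y)],[-np.sin(y),np.cos(y)]])
print("t",s["time"],"pos",p.round(4),"tip in window frame (x,y mm) ",(1000*A@((p+.022*Rm[:,2])[:2]-W)).round(1),"tipz",(p+.022*Rm[:,2])[2].round(4),"xaxis deg",np.degrees(np.arctan2(Rm[1,0],Rm[0,0])),"z",Rm[:,2].round(4),"F",s["wrist_force"].round(1),"w",round(s["width"],3))
E
python3 st.py
```

```text
t 2.9 pos [0.6072 0.0071 0.3037] tip in window frame (x,y mm)  [30.6  8.8] tipz 0.2817 xaxis deg -167.52660006583196 z [ 8.e-04  7.e-04 -1.e+00] F [-0.1  1.1 -0.3] w 0.003
```

Call:
{"name": "step_arm", "arguments": {
  "motion": [
    [[0, 0.0035, -0.0035, -0.02, 0, 0, 0], [0, 0.0075, -0.0075, -0.045, 0, 0, 0], [0, 0.0075, -0.0075, -0.07, 0, 0, 0], [0, 0.0075, -0.0075, -0.09, 0, 0, 0], [0, 0.0075, -0.0075, -0.105, 0, 0, 0], [0, 0.0075, -0.0075, -0.115, 0, 0, 0], [0, 0.0075, -0.0075, -0.115, 0, 0, 0], [0, 0.0075, -0.0075, -0.115, 0, 0, 0]]
  ]
}}

```text
time: 3.9
tool_pos: [0.6154, -0.0004, 0.1896]
tcp_rot: [-0.341, 3.12, 0.001]
wrist_force: [0.2, -0.7, 0.3]
width: -0.001
```

```bash
python3 st.py; python3 - <<'E'
from h import *
a,d=read_camera("top");b,d2=read_camera("scene");np.save("s1.npy",cloud("scene",d2));np.save("t1.npy",cloud("top",d))
cv2.imwrite("pics/c1.png",np.vstack([cv2.resize(a[130:270,280:440],(640,560))[:, :][:300*2//2+0 or 300] if 0 else cv2.resize(a[130:260,270:430],(369,300)),cv2.resize(b[180:310,200:360],(369,300))]))
E
```

```text
t 3.9 pos [ 6.154e-01 -4.000e-04  1.896e-01] tip in window frame (x,y mm)  [37.  -0.3] tipz 0.1676 xaxis deg -167.52454227656295 z [ 2.5e-03  6.0e-04 -1.0e+00] F [ 0.2 -0.7  0.3] w -0.001
```

View pics/c1.png

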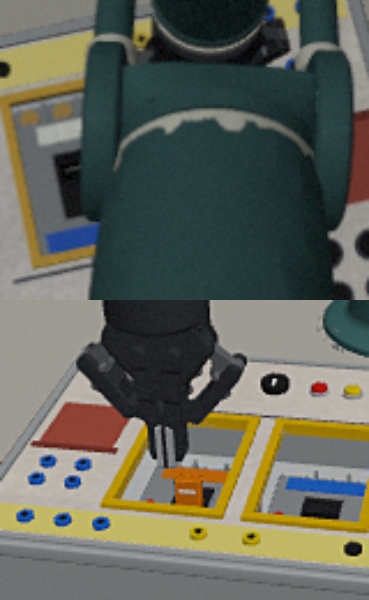

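```bash
python3 - <<'E'
from h import *
P=np.load("s1.npy").reshape(-1,3);W=np.array([.5793,-.0081]);y=np.radians(12.5);A=np.array([[np.cos(y),np.sin(y)],[-np.sin(y),np.cos(y)]])
q=1000*(P[:,:2]-W)@A.T;z=P[:,2]*1000
m=(abs(q[:,0]-37)<60)&(abs(q[:,1])<90)&(z>162)&(z<330);q=q[m];z=z[m]
for lo in range(162,260,8):
    k=(z>=lo)&(z<lo+8)
    if k.any(): print(lo,k.sum(),q[k].min(0).round(),q[k].max(0).round())
E
```

```text
162 4 [37. -7.] [47.  5.]
170 41 [ 43. -14.] [50.  9.]
178 61 [ 31. -14.] [51. 13.]
186 71 [ 31. -15.] [51. 13.]
194 62 [ 32. -15.] [51. 13.]
202 56 [ 41. -14.] [51. 15.]
210 118 [ 30. -33.] [53. 31.]
218 231 [ 24. -39.] [54. 36.]
226 171 [ 24. -45.] [55. 43.]
234 196 [ 27. -54.] [57. 50.]
242 210 [ 27. -58.] [57. 56.]
250 277 [ 25. -63.] [57. 60.]
258 308 [ 23. -62.] [59. 59.]
```

Call:
{"name": "step_arm", "arguments": {
  "motion": [
    [[0, -0.001, 0, -0.008, 0, 0, 0], [0, -0.001, 0, -0.018, 0, 0, 0], [0, -0.001, 0, -0.028, 0, 0, 0], [0, -0.001, 0, -0.038, 0, 0, 0], [0, -0.001, 0, -0.046, 0, 0, 0], [0, -0.001, 0, -0.052, 0, 0, 0], [0, -0.001, 0, -0.0545, 0, 0, 0], [0, -0.001, 0, -0.0545, 0, 0, 0]]
  ]
}}

```text
time: 5.0
tool_pos: [0.6145, -0.0004, 0.1353]
tcp_rot: [-0.341, 3.12, 0.0]
wrist_force: [0.3, -0.1, 0.9]
width: -0.0
```

```bash
python3 st.py
```

```text
t 5.0 pos [ 6.145e-01 -4.000e-04  1.353e-01] tip in window frame (x,y mm)  [36.1 -0.1] tipz 0.1133 xaxis deg -167.5279682913976 z [ 2.8e-03  6.0e-04 -1.0e+00] F [ 0.3 -0.1  0.9] w -0.0
```

Call:
{"name": "step_arm", "arguments": {
  "motion": [
    [[0, -0.003, -0.0007, 0, 0, 0, 0], [0, -0.007, -0.0015, 0, 0, 0, 0], [0, -0.011, -0.0024, 0, 0, 0, 0], [0, -0.015, -0.0033, 0, 0, 0, 0], [0, -0.018, -0.004, 0, 0, 0, 0], [0, -0.021, -0.0046, 0, 0, 0, 0], [0, -0.0235, -0.0052, 0, 0, 0, 0], [0, -0.0255, -0.0056, 0, 0, 0, 0]]
  ]
}}

```text
time: 6.0
tool_pos: [0.5914, -0.0056, 0.1358]
tcp_rot: [-0.34, 3.114, 0.001]
wrist_force: [8.1, 2.8, -5.0]
width: 0.003
```

```bash
python3 st.py
```

```text
t 6.0 pos [ 0.5914 -0.0056  0.1358] tip in window frame (x,y mm)  [12.6 -0.2] tipz 0.1138 xaxis deg -167.54684612207797 z [ 0.0089  0.0015 -1.    ] F [ 8.1  2.8 -5. ] w 0.003
```

Call:
{"name": "step_arm", "arguments": {
  "motion": [
    [[0, -0.003, -0.0007, 0, 0, 0, 0], [0, -0.005, -0.0011, 0, 0, 0, 0], [0, -0.007, -0.0015, 0, 0, 0, 0], [0, -0.0085, -0.0018, 0, 0, 0, 0], [0, -0.01, -0.0022, 0, 0, 0, 0], [0, -0.011, -0.0024, 0, 0, 0, 0], [0, -0.011, -0.0024, 0, 0, 0, 0], [0, -0.011, -0.0024, 0, 0, 0, 0]]
  ]
}}

```text
time: 7.0
tool_pos: [0.5835, -0.0075, 0.1369]
tcp_rot: [-0.339, 3.107, 0.001]
wrist_force: [7.7, 2.1, -2.8]
width: -0.001
```

```bash
python3 st.py
```

```text
t 7.0 pos [ 0.5835 -0.0075  0.1369] tip in window frame (x,y mm)  [ 4.6 -0.4] tipz 0.1149 xaxis deg -167.5626271415123 z [ 0.0162  0.0023 -0.9999] F [ 7.7  2.1 -2.8] w -0.001
```

Call:
{"name": "step_arm", "arguments": {
  "motion": [
    [[0, -0.003, -0.0007, 0, 0, 0, 0], [0, -0.004, -0.0009, 0, 0, 0, 0], [0, -0.005, -0.0011, 0, 0, 0, 0], [0, -0.0055, -0.0012, 0, 0, 0, 0], [0, -0.006, -0.0013, 0, 0, 0, 0], [0, -0.006, -0.0013, 0, 0, 0, 0], [0, -0.006, -0.0013, 0, 0, 0, 0], [0, -0.006, -0.0013, 0, 0, 0, 0]]
  ]
}}

```text
time: 8.0
tool_pos: [0.5807, -0.0084, 0.1381]
tcp_rot: [-0.337, 3.1, 0.001]
wrist_force: [7.8, 1.5, -3.0]
width: 0.002
```

```bash
python3 st.py
```

```text
t 8.0 pos [ 0.5807 -0.0084  0.1381] tip in window frame (x,y mm)  [ 1.8 -0.6] tipz 0.1161 xaxis deg -167.5761227786318 z [ 0.0235  0.003  -0.9997] F [ 7.8  1.5 -3. ] w 0.002
```

Call:
{"name": "step_arm", "arguments": {
  "motion": [
    [[0, -0.002, -0.0004, -0.001, 0, 0.5, 0], [0, -0.003, -0.0007, -0.002, 0, 1, 0], [0, -0.004, -0.0009, -0.003, 0, 1.4, 0], [0, -0.005, -0.0011, -0.003, 0, 1.4, 0], [0, -0.0055, -0.0012, -0.003, 0, 1.4, 0], [0, -0.006, -0.0013, -0.003, 0, 1.4, 0], [0, -0.006, -0.0013, -0.003, 0, 1.4, 0], [0, -0.006, -0.0013, -0.003, 0, 1.4, 0]]
  ]
}}

```text
time: 9.0
tool_pos: [0.5804, -0.0086, 0.1379]
tcp_rot: [-0.338, 3.111, 0.005]
wrist_force: [11.4, 4.8, -1.6]
width: -0.002
```

```bash
python3 st.py
```

```text
t 9.0 pos [ 0.5804 -0.0086  0.1379] tip in window frame (x,y mm)  [ 1.3 -0.7] tipz 0.1159 xaxis deg -167.61110952893057 z [ 0.0123  0.0047 -0.9999] F [11.4  4.8 -1.6] w -0.002
```

Call:
{"name": "step_arm", "arguments": {
  "motion": [
    [[0, -0.006, -0.0013, -0.001, 0, 0.5, 0], [0, -0.0065, -0.0014, -0.001, 0, 0.7, 0], [0, -0.007, -0.0015, -0.001, 0, 0.7, 0], [0, -0.0075, -0.0016, -0.001, 0, 0.7, 0], [0, -0.008, -0.0017, -0.001, 0, 0.7, 0], [0, -0.0085, -0.0018, -0.001, 0, 0.7, 0], [0, -0.0085, -0.0018, -0.001, 0, 0.7, 0], [0, -0.0085, -0.0018, -0.001, 0, 0.7, 0]]
  ]
}}

```text
time: 10.0
tool_pos: [0.5796, -0.0092, 0.1397]
tcp_rot: [-0.336, 3.105, 0.007]
wrist_force: [17.0, 5.1, -6.2]
width: -0.0
```

```bash
python3 st.py; python3 - <<'E'
from h import *
b,d=read_camera("scene");np.save("s2.npy",cloud("scene",d))
cv2.imwrite("pics/c2.png",cv2.resize(b[190:310,220:380],(800,600),interpolation=cv2.INTER_CUBIC))
print([(w("scene",r["xyz"]).round(3),r["score"]) for r in spot_in("scene","tripped_lever_tip")])
E
```

```text
t 10.0 pos [ 0.5796 -0.0092  0.1397] tip in window frame (x,y mm)  [ 0.5 -1.1] tipz 0.1177 xaxis deg -167.65737207323335 z [ 0.0179  0.0067 -0.9998] F [17.   5.1 -6.2] w -0.0
[]
```

View pics/c2.png

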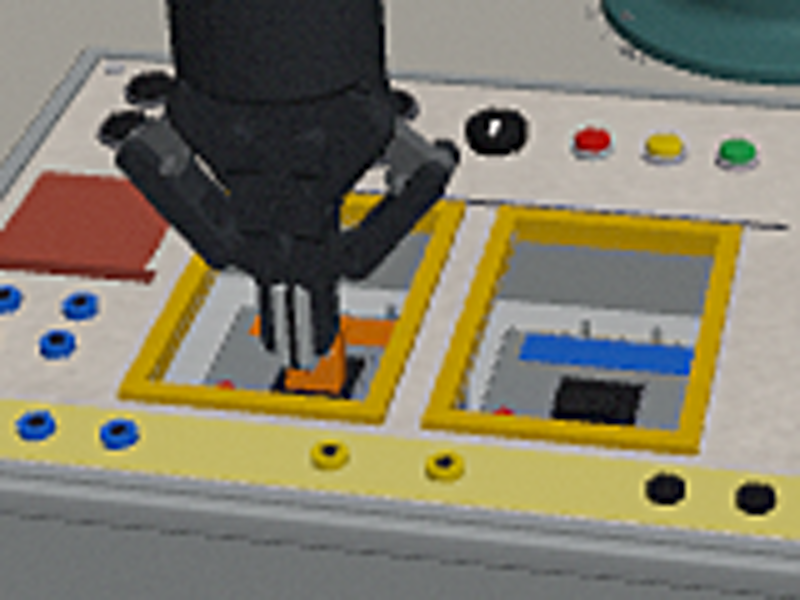

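Call:
{"name": "step_arm", "arguments": {
  "motion": [
    [[0, 0.005, 0.0012, 0, 0, 0, 0], [0, 0.01, 0.0022, 0, 0, 0.5, 0], [0, 0.014, 0.0032, 0.002, -0.4, 1, 0], [0, 0.014, 0.0032, 0.012, -0.4, 1, 0], [0, 0.014, 0.0032, 0.025, -0.4, 1, 0], [0, 0.014, 0.0032, 0.038, -0.4, 1, 0], [0, 0.014, 0.0032, 0.05, -0.4, 1, 0], [0, 0.014, 0.0032, 0.055, -0.4, 1, 0]]
  ]
}}

```text
time: 11.1
tool_pos: [0.5942, -0.0061, 0.1964]
tcp_rot: [-0.337, 3.121, -0.001]
wrist_force: [0.9, -0.0, -0.4]
width: 0.001
```

```bash
python3 st.py
```

```text
t 11.1 pos [ 0.5942 -0.0061  0.1964] tip in window frame (x,y mm)  [15.1 -1.3] tipz 0.1744 xaxis deg -167.65635336456725 z [ 2.6e-03 -4.0e-04 -1.0e+00] F [ 0.9 -0.  -0.4] w 0.001
```

Call:
{"name": "step_arm", "arguments": {
  "motion": [
    [[0, -0.006, -0.0012, 0, 0, 0, 0], [0, -0.016, -0.0032, 0, 0, 0, 0], [0, -0.027, -0.0054, 0, 0, 0, 0], [0, -0.038, -0.0076, 0, 0, 0, 0], [0, -0.048, -0.0095, 0, 0, 0, 0], [0, -0.055, -0.011, 0, 0, 0, 0], [0, -0.057, -0.0113, 0, 0, 0, 0], [0, -0.057, -0.0113, 0, 0, 0, 0]]
  ]
}}

```text
time: 12.1
tool_pos: [0.5374, -0.0174, 0.1966]
tcp_rot: [-0.337, 3.12, -0.001]
wrist_force: [0.9, -0.7, -0.2]
width: -0.002
```

```bash
python3 st.py; python3 - <<'E'
from h import *
b,d=read_camera("scene")
cv2.imwrite("pics/c3.png",cv2.resize(b[190:310,220:380],(800,600),interpolation=cv2.INTER_CUBIC))
P=cloud("scene",d);h=cv2.cvtColor(b,cv2.COLOR_BGR2HSV)
W=np.array([.5793,-.0081]);y=np.radians(12.5);A=np.array([[np.cos(y),np.sin(y)],[-np.sin(y),np.cos(y)]])
q=1000*(P[...,:2]-W)@A.T;z=P[...,2]*1000
m=(h[...,0]>3)&(h[...,0]<18)&(h[...,1]>150)&(abs(q[...,0])<60)&(abs(q[...,1])<40)&(z>104)&(z<135)
for a,c in zip(q[m].round(),z[m].round()):
    if c>115: print(a,c,end=";")
E
```

```text
t 12.1 pos [ 0.5374 -0.0174  0.1966] tip in window frame (x,y mm)  [-42.9  -0. ] tipz 0.1746 xaxis deg -167.66260676174207 z [ 3.2e-03 -4.0e-04 -1.0e+00] F [ 0.9 -0.7 -0.2] w -0.002
[-16.  -9.] 124.0;[-13. -10.] 124.0;[-15.  -8.] 123.0;[-13.  -6.] 125.0;[-13.  -4.] 125.0;[-16.  -3.] 123.0;[-14.  -0.] 125.0;[-15.   2.] 124.0;[-16.   3.] 123.0;[-15.   5.] 124.0;[-16.   7.] 124.0;[-16.   9.] 124.0;[ -9. -11.] 124.0;[-10.  -9.] 124.0;[-11.  -8.] 123.0;[-12.  -6.] 122.0;[-11.  -4.] 124.0;[-13.   0.] 123.0;[-12.   2.] 124.0;[-11.   5.] 125.0;[-12.   6.] 124.0;[-12.   8.] 124.0;[-13.  10.] 123.0;[-10. -11.] 121.0;[-8. -9.] 123.0;[-10.  -7.] 121.0;[-9. -5.] 122.0;[-10.  -3.] 122.0;[-8. -1.] 124.0;[-10.   1.] 122.0;[-9.  3.] 124.0;[-10.   5.] 123.0;[-10.   7.] 123.0;[-11.   8.] 123.0;[-12.  10.] 122.0;[-10. -11.] 119.0;[-9. -9.] 120.0;[-9. -7.] 120.0;[-10.  -6.] 120.0;[-10.  -4.] 120.0;[-9. -1.] 121.0;[-9.  1.] 121.0;[-10.   3.] 121.0;[-8.  5.] 122.0;[-10.   7.] 121.0;[-9.  9.] 122.0;[-10.  10.] 121.0;[ -7. -11.] 119.0;[-9. -9.] 118.0;[-8. -7.] 118.0;[-10.  -6.] 117.0;[-7. -3.] 119.0;[-9. -1.] 118.0;[-9.  1.] 119.0;[-10.   2.] 118.0;[-9.  5.] 119.0;[-9.  7.] 119.0;[-8.  9.] 120.0;[-11.  10.] 118.0;[ -8. -11.] 116.0;[-7. -9.] 117.0;[-10.   4.] 116.0;[-10.   6.] 116.0;[-8.  9.] 118.0;[-11.  10.] 116.0;[-7.  9.] 116.0;
```

View pics/c3.png

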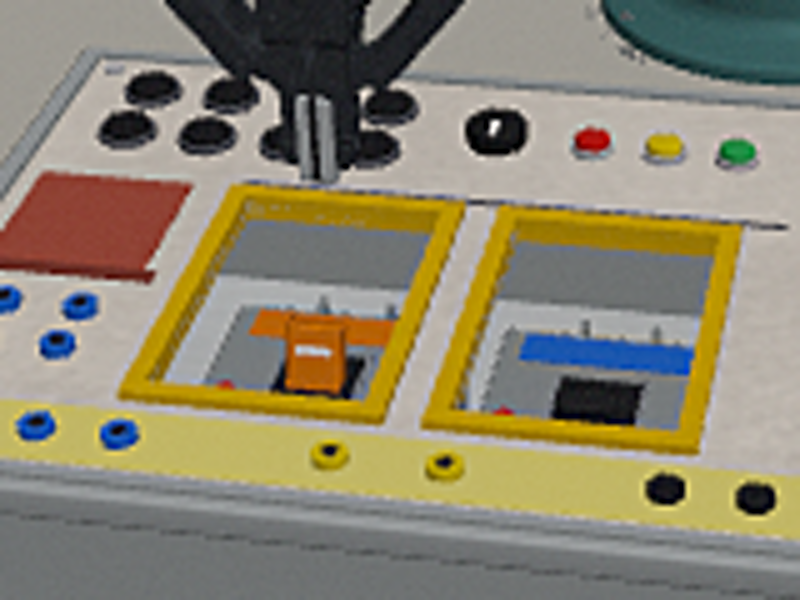

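Call:
{"name": "step_arm", "arguments": {
  "motion": [
    [[0, 0, 0, -0.008, 0, 0, 0], [0, 0, 0, -0.02, 0, 0, 0], [0, 0, 0, -0.032, 0, 0, 0], [0, 0, 0, -0.043, 0, 0, 0], [0, 0, 0, -0.052, 0, 0, 0], [0, 0, 0, -0.058, 0, 0, 0], [0, 0, 0, -0.061, 0, 0, 0], [0, 0, 0, -0.061, 0, 0, 0]]
  ]
}}

```text
time: 13.15
tool_pos: [0.5376, -0.0174, 0.1356]
tcp_rot: [-0.337, 3.12, -0.001]
wrist_force: [-0.4, 0.7, 0.3]
width: -0.003
```

```bash
python3 st.py
```

```text
t 13.15 pos [ 0.5376 -0.0174  0.1356] tip in window frame (x,y mm)  [-42.7  -0. ] tipz 0.1136 xaxis deg -167.66011547283173 z [ 3.2e-03 -4.0e-04 -1.0e+00] F [-0.4  0.7  0.3] w -0.003
```

Call:
{"name": "step_arm", "arguments": {
  "motion": [
    [[0, 0.003, 0.0007, 0, 0, 0, 0], [0, 0.007, 0.0015, 0, 0, 0, 0], [0, 0.011, 0.0024, 0, 0, 0, 0], [0, 0.015, 0.0033, 0, 0, 0, 0], [0, 0.019, 0.0042, 0, 0, 0, 0], [0, 0.023, 0.005, 0, 0, 0, 0], [0, 0.026, 0.0057, 0, 0, 0, 0], [0, 0.028, 0.0062, 0, 0, 0, 0]]
  ]
}}

```text
time: 14.15
tool_pos: [0.5631, -0.0115, 0.1353]
tcp_rot: [0.338, -3.12, 0.001]
wrist_force: [-8.8, -1.7, 6.9]
width: 0.002
```

```bash
python3 st.py
```

```text
t 14.15 pos [ 0.5631 -0.0115  0.1353] tip in window frame (x,y mm)  [-16.7   0.1] tipz 0.1133 xaxis deg -167.63873660495545 z [-0.0032 -0.0011 -1.    ] F [-8.8 -1.7  6.9] w 0.002
```

Call:
{"name": "step_arm", "arguments": {
  "motion": [
    [[0, 0.003, 0.0007, 0, 0, 0, 0], [0, 0.005, 0.0011, 0, 0, 0, 0], [0, 0.007, 0.0015, 0, 0, 0, 0], [0, 0.009, 0.002, 0, 0, 0, 0], [0, 0.011, 0.0024, 0, 0, 0, 0], [0, 0.013, 0.0028, 0, 0, 0, 0], [0, 0.015, 0.0033, 0, 0, 0, 0], [0, 0.015, 0.0033, 0, 0, 0, 0]]
  ]
}}

```text
time: 15.15
tool_pos: [0.5758, -0.0086, 0.1348]
tcp_rot: [0.338, -3.114, 0.001]
wrist_force: [-7.8, -1.4, 5.1]
width: -0.004
```

```bash
python3 st.py
```

```text
t 15.15 pos [ 0.5758 -0.0086  0.1348] tip in window frame (x,y mm)  [-3.7  0.2] tipz 0.1128 xaxis deg -167.62290915657027 z [-0.0091 -0.0019 -1.    ] F [-7.8 -1.4  5.1] w -0.004
```

Nearly at the ON stop; push a little further until the force rises.

Call:
{"name": "step_arm", "arguments": {
  "motion": [
    [[0, 0.003, 0.0007, 0, 0, 0, 0], [0, 0.004, 0.0009, 0, 0, 0, 0], [0, 0.005, 0.0011, 0, 0, 0, 0], [0, 0.006, 0.0013, 0, 0, 0, 0], [0, 0.007, 0.0015, 0, 0, 0, 0], [0, 0.008, 0.0017, 0, 0, 0, 0], [0, 0.008, 0.0017, 0, 0, 0, 0], [0, 0.008, 0.0017, 0, 0, 0, 0]]
  ]
}}

```text
time: 16.15
tool_pos: [0.5793, -0.0078, 0.1343]
tcp_rot: [0.337, -3.103, 0.002]
wrist_force: [-13.7, -3.6, 9.5]
width: -0.004
```

```bash
python3 st.py
```

```text
t 16.15 pos [ 0.5793 -0.0078  0.1343] tip in window frame (x,y mm)  [-0.4  0.3] tipz 0.1123 xaxis deg -167.59399497690646 z [-0.02   -0.0035 -0.9998] F [-13.7  -3.6   9.5] w -0.004
```

Call:
{"name": "step_arm", "arguments": {
  "motion": [
    [[0, 0.005, 0.0011, 0, 0, 0, 0], [0, 0.006, 0.0013, 0, 0, 0, 0], [0, 0.0065, 0.0014, 0, 0, 0, 0], [0, 0.007, 0.0015, 0, 0, 0, 0], [0, 0.007, 0.0015, 0, 0, 0, 0], [0, 0.0075, 0.0016, 0, 0, 0, 0], [0, 0.0075, 0.0016, 0, 0, 0, 0], [0, 0.0075, 0.0016, 0, 0, 0, 0]]
  ]
}}

```text
time: 17.15
tool_pos: [0.58, -0.0077, 0.1342]
tcp_rot: [0.337, -3.087, 0.003]
wrist_force: [-20.9, -5.9, 17.5]
width: 0.001
```

```bash
python3 st.py
```

```text
t 17.15 pos [ 0.58   -0.0077  0.1342] tip in window frame (x,y mm)  [-0.1  0.3] tipz 0.1123 xaxis deg -167.5542866665755 z [-0.0362 -0.0062 -0.9993] F [-20.9  -5.9  17.5] w 0.001
```

Firm stop at about 28 N total. Now back off, straighten up and lift out.

Call:
{"name": "step_arm", "arguments": {
  "motion": [
    [[0, -0.004, -0.0009, 0, 0, -0.5, 0], [0, -0.009, -0.002, 0, 0, -1, 0], [0, -0.014, -0.003, 0, 0.3, -2, 0], [0, -0.016, -0.0035, 0.01, 0.3, -2, 0], [0, -0.016, -0.0035, 0.025, 0.3, -2, 0], [0, -0.016, -0.0035, 0.04, 0.3, -2, 0], [0, -0.016, -0.0035, 0.06, 0.3, -2, 0], [0, -0.016, -0.0035, 0.08, 0.3, -2, 0]]
  ]
}}

```text
time: 18.15
tool_pos: [0.5644, -0.0112, 0.2162]
tcp_rot: [0.341, -3.123, 0.002]
wrist_force: [-0.1, 0.3, 0.1]
width: 0.002
```

Call:
{"name": "step_arm", "arguments": {
  "motion": [
    [[0, 0, 0, 0.03, 0, 0, 0], [0, 0, 0, 0.06, 0, 0, 0], [0, 0, 0, 0.09, 0, 0, 0], [0, -0.02, 0, 0.11, 0, 0, 0], [0, -0.05, 0, 0.12, 0, 0, 0], [0, -0.08, 0, 0.12, 0, 0, 0], [0, -0.1, 0, 0.12, 0, 0, 0], [0, -0.1, 0, 0.12, 0, 0, 0]]
  ]
}}

```text
time: 19.15
tool_pos: [0.4638, -0.0112, 0.3377]
tcp_rot: [-0.34, 3.121, -0.002]
wrist_force: [-0.2, -0.1, 1.0]
width: -0.0
```

```bash
python3 st.py; python3 - <<'E'
from h import *
b,d=read_camera("scene")
cv2.imwrite("pics/c4.png",cv2.resize(b[190:310,220:380],(800,600),interpolation=cv2.INTER_CUBIC))
P=cloud("scene",d);h=cv2.cvtColor(b,cv2.COLOR_BGR2HSV)
W=np.array([.5793,-.0081]);y=np.radians(12.5);A=np.array([[np.cos(y),np.sin(y)],[-np.sin(y),np.cos(y)]])
q=1000*(P[...,:2]-W)@A.T;z=P[...,2]*1000
m=(h[...,0]>3)&(h[...,0]<18)&(h[...,1]>150)&(abs(q[...,0])<60)&(abs(q[...,1])<40)&(z>117)&(z<135)
print(m.sum(),np.percentile(q[m],[5,50,95],axis=0).round(1),np.median(z[m]))
for t in("adapter_center","multimeter_center"):
    print(t,[(w("scene",r["xyz"]).round(3),round(r["score"],2)) for r in spot_in("scene",t)[:1]])
E
```

```text
t 19.15 pos [ 0.4638 -0.0112  0.3377] tip in window frame (x,y mm)  [-113.4   22. ] tipz 0.3157 xaxis deg -167.55987495816868 z [ 0.002  -0.0011 -1.    ] F [-0.2 -0.1  1. ] w -0.0
68 [[ 14.2 -10.2]
 [ 20.4   0.1]
 [ 24.2   9.8]] 122.72869012942928
adapter_center [(array([0.423, 0.175, 0.166]), 0.47)]
multimeter_center [(array([0.56 , 0.342, 0.039]), 0.64)]
```

View pics/c4.png

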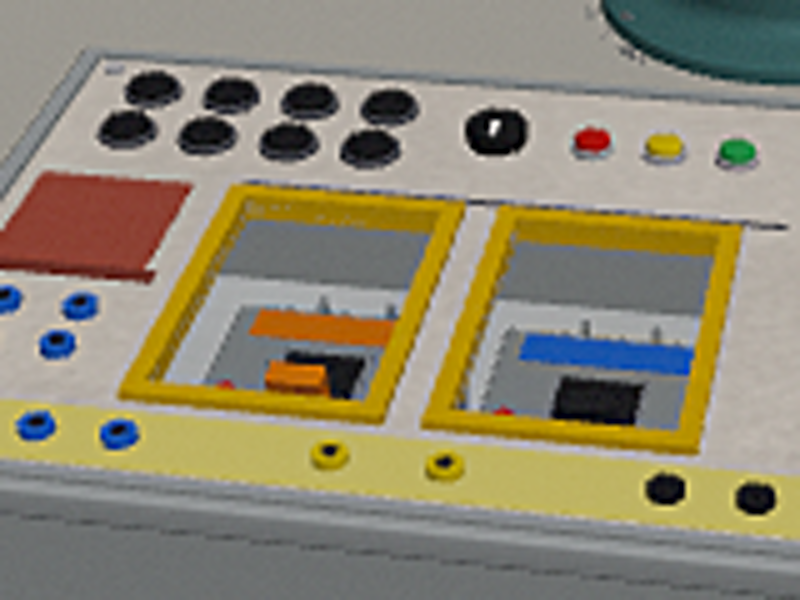

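```bash
python3 -c "
from workcell import *
print(finish_job())"
```

```text
the job is handed in; nothing more can be done
None
```

I reset the orange breaker, which is under the right window. With closed fingertips I pushed its lever to the OFF stop, lifted out, pushed it from the near side to the ON stop, and took the hand back out. The job was handed in at about 19 s.

- **OFF:** after the OFF push, depth put the lever tip at about -15 mm from the window centre, against about -16.6 mm expected at the stop. The force read about 19 N at the end of that push.
- **ON:** after the ON push, depth put the tip at about +14 to +24 mm, against about +12 to +21 mm expected. The force peaked at about 28 N, under the 40 N limit.
- **Guard and frames:** no unexpected force showed on the way in or out, and the last reading was about 0 N with the hand clear of the case.
- **Loose items:** the multimeter and adapter measured within about 3 mm of where they started. I did not re-measure the screwdriver, but the hand never went near it.
- **Black lever:** I checked it only by eye, in the last camera picture. Its breaker looked the same as before, and nothing went into its window.

No check failed. The only oddity was that the finger rode up about 4 mm on the leaning lever during the OFF push, with no effect on the result.

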